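# Unlock the loading dock and take out its slide cassette by the side catches

## Task

Take the blue slide cassette out of its white loading dock: first pull the black knob of the lock bolt out to its stop and leave it out, then pinch the cassette's two yellow side catches together and lift the cassette straight up, level, until it is about 10 cm above its seat. Finish while still holding it up there, steady, with both catches squeezed in: do not put it down or let go. Leave everything else on the bench where it is.

Things in the scene. Friction and masses are not known exactly. Their poses are not given: they have to be found in the camera images.
- dock: White slide-loading dock of a slide scanner, fixed, x -155 to +135, y -85 to +85 mm about its origin: on the bench under the middle of the cassette pocket, z up. Deck 50 mm above the bench, pocket floor 30; rear part (x over 75) 85 mm high. On the deck by the bolt: a steel bridge (x -90 to -70, |y| to 14, top 67 mm over the bench) and a stop plate (x -151 to -147, |y| to 12, top 64).
- knob_grip (a point): Middle of the lock bolt's black knob, 76 mm above the bench; moves with the bolt; at joint value 0 it is 105 mm from the dock's origin along -x. Axes as the dock's. The knob is an upright plate, 24 mm along x, 16 mm thick along y (pinch across y), from 62 to 92 mm above the bench, on a 16 mm wide steel bolt lying on the deck.
- bolt (a joint): How far the bolt is drawn out along the dock's -x, m: 0 home (its tip 12 mm over a ledge on the cassette's -x end, which cannot rise), 0.028 out at its stop. A spring pulls it homeward with 1 to 3 N and a friction brake of 4.5 N holds it where it is left: drawing it out takes 6 to 8 N. It starts at 0 to 0.004.
- cassette_mid (a point): Blue slide cassette full of glass slides, 100 (x) x 32 (y) x 44 mm, 0.16 to 0.31 kg, seated in the pocket in line with the dock (same axes), about 1.5 mm of play. The point is its centre, 27 mm above its underside, 57 mm above the bench while seated. A yellow sprung catch at the middle of each long side: lift it by these, pinched across y.
- cassette: The same cassette, origin in the middle of its underside, z up.
- catch_l_face (a point): Middle of the outer face of the yellow catch on the cassette's +y side: upright plate 28 mm long (x), 4 mm thick, 50 to 84 mm above the bench while seated (34 mm out of the deck). The point is 69 mm above the bench, 28 mm from the cassette's centre line when out. The other catch is its mirror: 56 mm over both faces when out, 44 mm pinched to the stops.
- catch_l (a joint): How far the +y catch is pinched in, m: 0 out, 0.006 at its inner stop. Spring 1.4 N when out to 3.5 N when in. A nose at its foot, below the deck, hooks under a lip of the pocket until it is in by over 3.5 mm.
- catch_r (a joint): The same for the catch on the cassette's -y side.
- spare_cassette: Bystander: empty white cassette with grey sides, 100 x 40 x 54 mm, loose on the bench; origin under its middle.
- dish_a: Bystander: glass dish, 90 mm across, 16 mm high, brown filling; origin under its middle.
- dish_b: Bystander: the same kind of dish with pink filling.
- dish_c: Bystander: the same kind of dish with straw-coloured filling.
- beaker: Bystander: glass beaker, 66 mm across, 90 mm high; origin under its middle.
- wash_bottle: Bystander: white bottle with red cap, 64 mm across, 170 mm high; origin under its middle.
- mailer: Bystander: small green slide box, 32 x 85 x 14 mm, lying on the rear part of the dock, top about 102 mm above the bench; origin under its middle.

How it is judged:
By the outcome, as a careful person would: the job done as asked, in the order asked, and still so for the second after the job is handed in, while the arm keeps its last pose, push and grip.
It also fails if it takes over 42 s, if anything falls off the work surface, if the arm or the gripper's body presses on something with over 40 N, if the wrist force passes 120 N, or if a joint passes its speed limit or range.

## Robot

A 7-joint arm with a two-finger parallel gripper is mounted at the origin on the work surface. World frame = base frame: x ahead of the robot, y to its left, z up, the work surface at z = 0. Lengths are in mm, angles in rad, forces in N, time in s.
With the tool pointing down it reaches from about 400 to 875 mm from the base axis. Payload 6.5 kg.
Tool frame: the origin (TCP) lies on the centre line of the jaws, within the pads' length; the fingertips stand 8 mm ahead of it and the grasp point (between the pads) lies 11 mm behind it; z points along the fingers, y is the direction in which the jaws open and shut (so a half turn about z gives the same grasp; the last joint's range is limited). The gripper opens to 85 mm and grips with 20 to 120 N. Pads are 22 mm wide; open, the fingers measure 114 mm over their backs; the gripper's body (76 mm by 85 mm) begins 54 mm behind the grasp point. The pads swing forward as they close: fully open they stand 13 mm farther back than shut.
Start: joints at [-1.363, 0.536, -0.004, 1.538, 0.003, 1.067, -0.071], TCP at [175.751, 625.781, 213.39] pointing down, gripper open.
Joint ranges: [-2.7, 2.7], [-0.37, 2.16], [-1.27, 1.26], [0.24, 2.4], [-1.31, 4.45], [0.19, 1.91], [-2.76, 2.76]. Speed limits (rad/s): [2.39, 2.39, 3.14, 3.14, 3.14, 3.14, 3.14].

## Interface

Orientations are given as a unit quaternion [x, y, z, w].
In Python, from workcell import arm, cams gives the robot as it stands.
- The arm moves only by the tool jog_arm, never from a script. Its argument "steps" is a list of rows, each a list of 5 numbers: the shift along the tool's x, y, z in mm, then the turn about the tool's z in degrees, then the closure, from 0 (fully open) to 1 (shut). A call has 1 to 20 rows; each row is the pose to reach, as a shift and turn from the pose commanded when the call began, along the tool's axes at that moment; what a row does not reach only later rows make up. A row lasts 1/10 s, in which the tool goes at most 50 mm and 8.59 degrees, less where a joint would pass 70% of its speed; a pose out of reach is approached as far as the arm can. A call with a gripper value outside its range is refused whole. The fingers move at their own pace and stop on an object; "grip_force" is the grip in N (left out, the last holds). Time passes only in rows, so rows that repeat a pose let the fingers close. It gives the time, the measured TCP pose, the force and the opening at its end, in the units of the state.
- arm.sense(): the state, without advancing time (a new reading comes with each control period).
- cams.grab_frame(name): name is "scene" or "top"; returns a dict with "img" (400x640x3 uint8, red, green, blue), "intrinsics" (3x3 intrinsics, pixels), "R" (3x3) and "t" (3): a world point X has camera coordinates R X + t. Camera axes: x right, y down, z forward; pixel columns grow to the right and rows downward; lengths in mm; the calibration is good to about 2 mm. A picture is of the moment at which its call begins. There is no depth.
- arm.job_done(): hands the job in, once; it reports no verdict.
The state is a dict: "clock": time; "q": joint angles; "qvel": joint speeds; "joint_torque": joint torques, N m; "tool_pos": TCP position; "tcp_rot": TCP orientation; "force": force on the tool from outside, world axes, zero at the start; "wrist_torque": the same for the moment, N m; "gripper_width": opening from 0.0 (shut) to 1.0 (fully open).
Only numpy, scipy, OpenCV 4.12 (cv2) and the standard library are available. Lean on these libraries where they do the work, as an engineer would, in place of code of your own. Each camera call takes 0.05 s, during which the arm holds its last target.

## Working session

There is one attempt and no reset: what is moved stays moved. The work goes in short steps, Python scripts to look and compute and a tool call to move; the robot and the scene stay as the last step left them, time stands still between calls to the robot, and variables do not carry over. Pictures are saved under pics/ and viewed, and the job is handed in when it is done.

Besides the shell and the picture viewer there is one more tool, called after "Call:" as name(argument=value, ...), one argument or row to a line, values as JSON. jog_arm: Moves the arm, as the interface text tells. Its arguments: {"type":"object","properties":{"steps":{"type":"array","items":{"type":"array","items":{"type":"number"}}},"grip_force":{"type":"number"}},"required":["steps"]}

```bash
mkdir -p pics; ls; python3 - <<'E'
from workcell import arm,cams
import cv2,json,numpy as np
for n in("scene","top"):
    f=cams.grab_frame(n); cv2.imwrite(f"pics/{n}0.png",f["img"][:,:,::-1]); np.savez(f"{n}0.npz",**f)
    print(n,f["intrinsics"],f["R"],f["t"])
print(arm.sense())
E
```

```text
pics
scene [[436.5719337    0.         317.88373336]
 [  0.         436.5719337  200.47904529]
 [  0.           0.           1.        ]] [[-0.44183897  0.89701031 -0.01228108]
 [ 0.76230937  0.36820216 -0.53227023]
 [-0.47292996 -0.24453972 -0.84648543]] [ 233.9560742  -374.24518494 1408.63380041]
top [[442.87790837   0.         324.59593219]
 [  0.         442.87790837 196.83284677]
 [  0.           0.           1.        ]] [[ 5.19848976e-03 -9.99985884e-01  1.09920035e-03]
 [-9.96147361e-01 -5.27475630e-03 -8.75363460e-02]
 [ 8.75409083e-02 -6.39908733e-04 -9.96160720e-01]] [  -6.11531985  542.3950428  1442.89668157]
{'clock': 0.1, 'q': array([-1.36320586,  0.53709614, -0.00442552,  1.53874696,  0.00259395,
        1.06729936, -0.07119164]), 'qvel': array([-0.00082369, -0.00138986, -0.00066167, -0.00378812, -0.00199481,
        0.00042631,  0.00015546]), 'joint_torque': array([ 3.32088995e-03, -5.84563565e+01,  1.05230436e+00, -2.59779489e+01,
        1.26540894e-02,  4.59817762e-03, -2.40470470e-06]), 'tool_pos': array([175.61190722, 625.22230221, 212.60779229]), 'tcp_rot': array([ 1.36435410e-01,  9.90648668e-01, -7.70568437e-04, -4.77574319e-05]), 'force': array([ 0.02717831, -1.52772068,  0.21509978]), 'wrist_torque': array([-0.04331961,  0.01719701,  0.0240386 ]), 'gripper_width': 0.9973147935593408}
```

View pics/scene0.png

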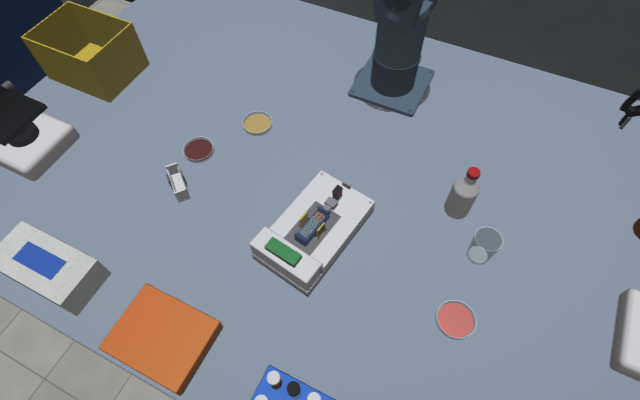

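View pics/top0.png

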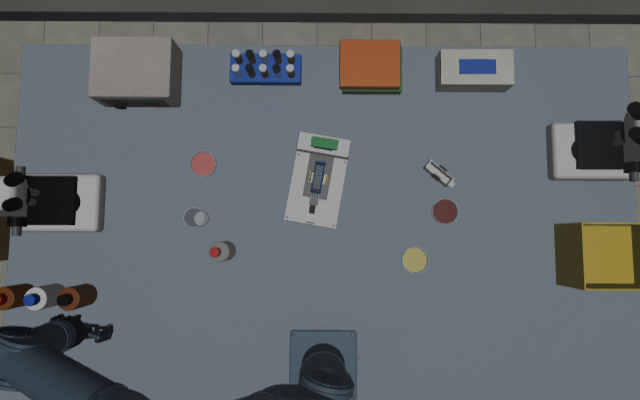

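```bash
python3 - <<'E'
import cv2,numpy as np
a=np.load("top0.npz")["img"][:,:,::-1]; b=np.load("scene0.npz")["img"][:,:,::-1]
A=cv2.resize(a[125:235,275:360],None,fx=5.4,fy=5.4,interpolation=cv2.INTER_CUBIC)
B=cv2.resize(b[165:295,245:385],None,fx=4.5,fy=4.5,interpolation=cv2.INTER_CUBIC)
cv2.imwrite("pics/topz.png",A);cv2.imwrite("pics/scz.png",B)
E
```

```text
(no output)
```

View pics/topz.png

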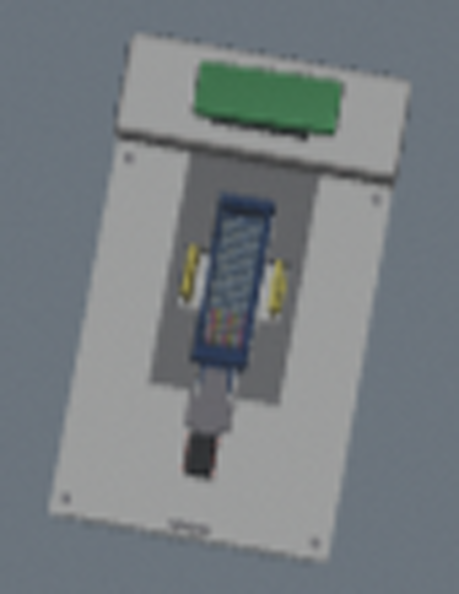

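View pics/scz.png

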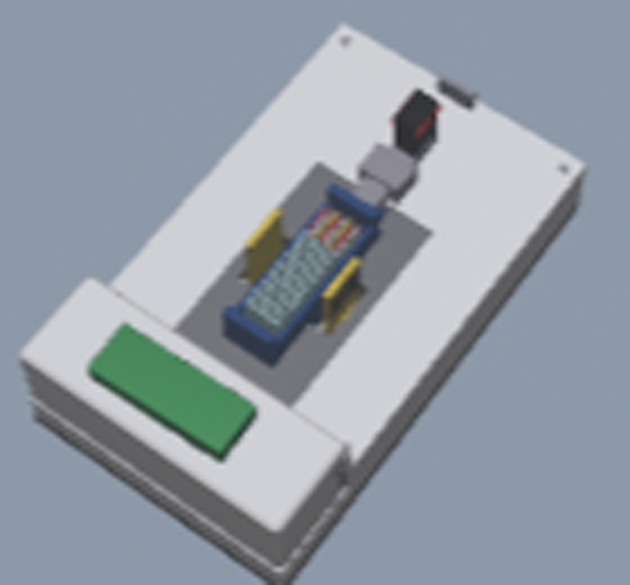

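```bash
cat > h.py <<'E'
import numpy as np,cv2
from scipy.optimize import least_squares
def ray(f,uv):
    c=-f["R"].T@f["t"]; d=f["R"].T@np.linalg.inv(f["intrinsics"])@np.array([uv[0],uv[1],1.]); return c,d/np.linalg.norm(d)
def plane(f,uv,z):
    c,d=ray(f,uv); return c+d*(z-c[2])/d[2]
def proj(f,X):
    p=f["intrinsics"]@(f["R"]@np.asarray(X,float)+f["t"]); return p[:2]/p[2]
def tri(f,u,g,v):
    (c1,d1),(c2,d2)=ray(f,u),ray(g,v)
    s=np.linalg.lstsq(np.c_[d1,-d2],c2-c1,rcond=None)[0]; a=c1+s[0]*d1;b=c2+s[1]*d2
    return (a+b)/2,np.linalg.norm(a-b)
def blobs(img,mask,roi,mn=5):
    m=np.zeros(mask.shape,np.uint8);x0,y0,x1,y1=roi;m[y0:y1,x0:x1]=mask[y0:y1,x0:x1]
    n,l,s,c=cv2.connectedComponentsWithStats(m); return [(s[i][:5].tolist(),c[i].round(2).tolist()) for i in range(1,n) if s[i][4]>=mn]
E
python3 - <<'E'
from h import *
T=dict(np.load("top0.npz"));S=dict(np.load("scene0.npz"))
for f,roi,n in((T,(275,125,360,235),'top'),(S,(245,165,385,295),'sc')):
    h=cv2.cvtColor(f["img"],cv2.COLOR_RGB2HSV)
    y=cv2.inRange(h,(18,90,60),(38,255,255)); print(n,'yellow',blobs(f,y,roi,4))
    k=cv2.inRange(f["img"],(0,0,0),(60,60,60)); print('black',blobs(f,k,roi,8))
    b=cv2.inRange(h,(105,100,20),(125,255,200)); print('blue',blobs(f,b,roi,15))
# top deck side edges
g=T["img"][:,:,:].astype(float).min(2)
L=[];R=[]
for v in range(165,212):
    row=g[v]; 
    if v==190: print(row[280:350:3])
    def cross(us):
        for a,b in zip(us[:-1],us[1:]):
            if row[b]>140 and row[a]<=140: return a+(b-a)*(140-row[a])/(row[b]-row[a])
    l=cross(range(275,320)); r=cross(range(362,325,-1)); L.append(plane(T,(l,v),50)[:2]); R.append(plane(T,(r,v),50)[:2])
F=[]
for u in range(290,330):
    for v in range(240,200,-1):
        if g[v-1,u]>140 and g[v,u]<=140: F.append(plane(T,(u,v-1+(g[v-1,u]-140)/(g[v-1,u]-g[v,u])),50)[:2]);break
for n,P in(('L',L),('R',R),('F',F)):
    vx,vy,x,y=cv2.fitLine(np.array(P,np.float32),cv2.DIST_HUBER,0,.01,.01).ravel(); print(n,np.degrees(np.arctan2(vy,vx)),x,y)
E
```

```text
top yellow [([309, 171, 2, 9, 13], [309.54, 175.15]), ([325, 173, 3, 10, 17], [325.94, 177.88])]
black [([317, 163, 7, 2, 9], [319.67, 163.67]), ([310, 206, 5, 7, 30], [311.8, 208.9])]
blue [([311, 187, 10, 6, 29], [315.48, 190.0])]
sc yellow [([300, 212, 7, 8, 20], [303.1, 215.7]), ([303, 220, 4, 2, 7], [304.29, 220.43]), ([300, 223, 3, 4, 6], [301.0, 224.67]), ([317, 222, 8, 10, 25], [320.56, 226.36]), ([318, 231, 6, 7, 11], [320.55, 234.36])]
black [([333, 186, 9, 13, 65], [336.43, 191.71]), ([319, 226, 6, 8, 14], [321.29, 229.57])]
blue [([318, 206, 12, 7, 28], [323.5, 209.5]), ([295, 215, 33, 26, 78], [309.08, 231.71])]
[107. 107. 108. 137. 157. 156. 155. 156. 101.  99.  66.  45.  46.  48.
 100. 100. 135. 156. 155. 155. 155. 109. 108. 107.]
L -9.736172 584.2943 108.45763
R -9.737995 569.42664 -59.943996
F 80.43098 455.1277 55.194656
```

```bash
python3 - <<'E'
from h import *
T=dict(np.load("top0.npz"));S=dict(np.load("scene0.npz"))
a=np.radians(-9.7);e=np.array([np.cos(a),np.sin(a)]);n=np.array([-np.sin(a),np.cos(a)])
O=594.2*e+121.4*n;print(O)
loc=lambda p:(np.round([(p[:2]-O)@e,(p[:2]-O)@n],1))
for uv in((309.54,175.15),(325.94,177.88)): print('catch',loc(plane(T,uv,82)))
print('knob',loc(plane(T,(311.8,208.9),90)))
# predicted pixels
w=lambda x,y,z:[*(O+x*e+y*n),z]
for f,nm in((T,'top'),(S,'sc')):
  im=f["img"][:,:,::-1].copy(); K=5; im=cv2.resize(im,None,fx=K,fy=K,interpolation=cv2.INTER_CUBIC)
  segs=[]
  def box(x0,x1,y0,y1,z,c):
    p=np.array([proj(f,w(*q,z)) for q in((x0,y0),(x1,y0),(x1,y1),(x0,y1))]); cv2.polylines(im,[np.round((p+.5)*K-.5).astype(int)],True,c,1)
  box(-155,75,-85,85,50,(0,0,255));box(75,135,-85,85,85,(0,0,255))
  box(-14,14,24,28,84,(255,0,255));box(-14,14,-28,-24,84,(255,0,255))
  box(-117,-93,-8,8,92,(0,255,0));box(-90,-70,-14,14,67,(255,255,0)); box(-151,-147,-12,12,64,(255,255,0))
  x,y=proj(f,w(-5,0,50)); x,y=int(x),int(y); c=im[(y-62)*K:(y+58)*K,(x-70)*K:(x+70)*K]; cv2.imwrite(f"pics/{nm}ov.png",c)
E
```

```text
[606.15961201  19.54801181]
catch [-3.9 25.4]
catch [ -3.5 -27.7]
knob [-109.4   -1.1]
```

View pics/topov.png

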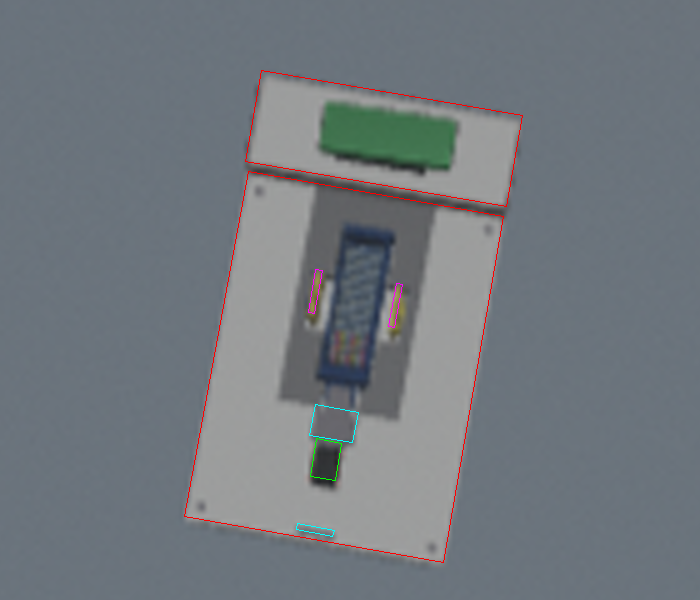

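View pics/scov.png

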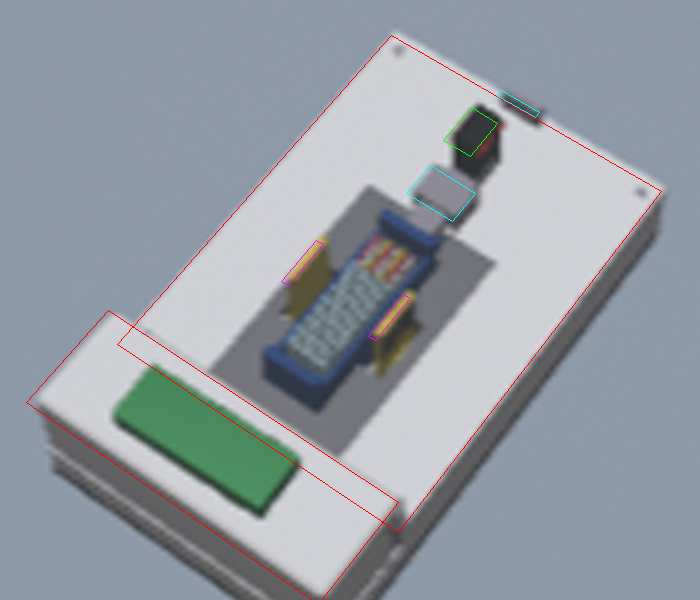

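Call:
jog_arm(
  steps=[
    [0,0,-30,0,0],
    [-28,-28,-45,0,0],
    [-56,-56,-45,0,0],
    [-84,-85,-45,-1,0],
    [-112,-113,-45,-1,0],
    [-140,-142,-45,-2,0],
    [-168,-170,-45,-2,0],
    [-196,-199,-45,-3,0],
    [-224,-227,-45,-3,0],
    [-252,-256,-45,-4,0],
    [-280,-284,-45,-4,0],
    [-308,-313,-45,-5,0],
    [-336,-341,-45,-5,0],
    [-364,-370,-45,-6,0],
    [-392,-398,-45,-6,0],
    [-420,-427,-45,-6,0],
    [-448,-455,-30,-6,0],
    [-472,-479,0,-6,0],
    [-472,-479,30,-6,0.5],
    [-472,-479,40,-6,0.5],
  ],
  grip_force=30,
)

```text
clock: 2.1
tool_pos: [498.7, 35.8, 170.7]
tcp_rot: [0.085, 0.996, -0.001, -0.002]
force: [-0.9, 0.8, -0.8]
gripper_width: 0.697
```

Call:
jog_arm(
  steps=[
    [0,0,30,0,0.5],
    [0,0,55,0,0.5],
    [0,0,55,0,0.5],
    [0,0,55,0,0.5],
  ],
)

```text
clock: 2.5
tool_pos: [500.8, 37.7, 119.1]
tcp_rot: [0.084, 0.996, 0.0, -0.0]
force: [0.6, 0.6, 1.0]
gripper_width: 0.497
```

```bash
python3 - <<'E'
from workcell import arm,cams
from h import *
for n,roi in(("scene",(225,130,385,265)),("top",(240,120,380,240))):
    f=cams.grab_frame(n);np.savez(n+"1.npz",**f); i=f["img"][roi[1]:roi[3],roi[0]:roi[2],::-1]; cv2.imwrite(f"pics/{n}1.png",cv2.resize(i,None,fx=4.4,fy=4.4,interpolation=cv2.INTER_CUBIC))
s=arm.sense();print(s["tool_pos"],s["tcp_rot"],s["force"],s["gripper_width"])
E
```

```text
[501.80397172  37.54386497 119.98179632] [8.41207102e-02 9.96454758e-01 4.38668045e-04 1.19528302e-03] [ 0.14779529 -0.29389014  0.78925749] 0.4985619624192702
```

View pics/scene1.png

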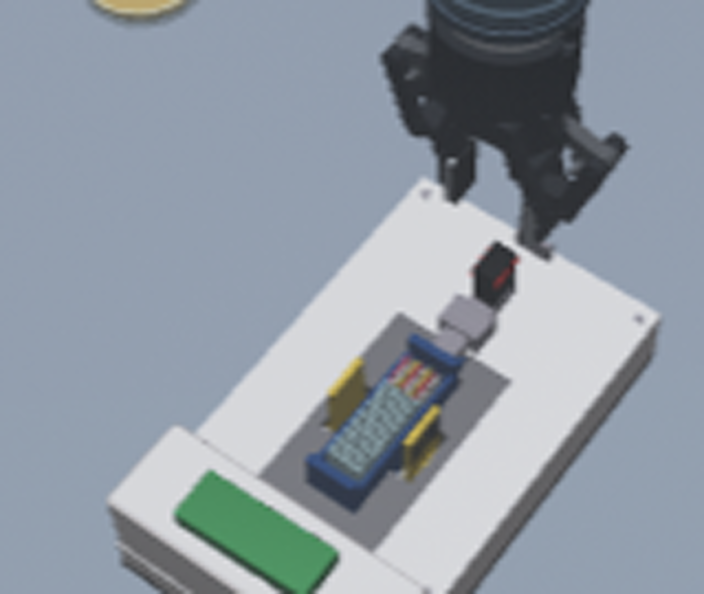

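View pics/top1.png

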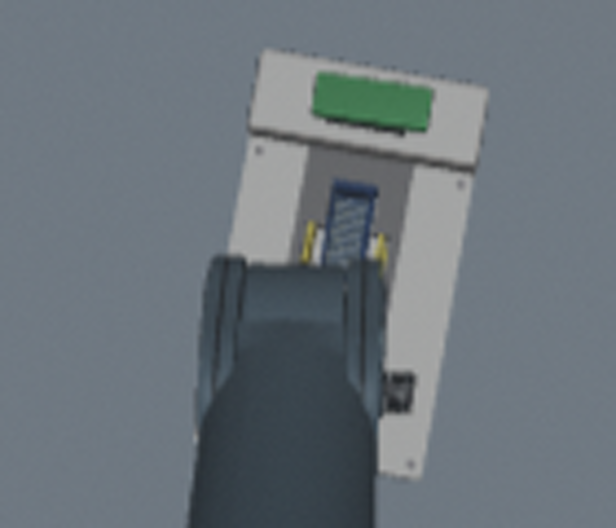

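```bash
python3 - <<'E'
from h import *
S=dict(np.load("scene1.npz"))
n=np.array([.1685,.9857,0])
for z in(112,118):
  for s in(-21,0,21): 
    p=proj(S,np.array([501.5,37.5,z])+s*n); print(z,s,((p-[225,130])*4.4).round(0))
e=np.array([.9857,-.1685,0]);O=np.array([606.16,19.55,0])
for dx in(-105,-107,-109):
  for dy in (-3,-1,1): print(dx,dy,((proj(S,O+dx*e+dy*n+[0,0,92])-[225,130])*4.4).round(0))
E
```

```text
112 -21 [458. 224.]
112 0 [489. 242.]
112 21 [520. 260.]
118 -21 [458. 218.]
118 0 [489. 236.]
118 21 [521. 254.]
-105 -3 [483. 261.]
-105 -1 [485. 263.]
-105 1 [488. 264.]
-107 -3 [485. 258.]
-107 -1 [487. 260.]
-107 1 [490. 262.]
-109 -3 [487. 256.]
-109 -1 [489. 258.]
-109 1 [492. 260.]
```

```bash
python3 - <<'E'
from h import *
S=dict(np.load("scene1.npz"));T=dict(np.load("top0.npz"))
def z(f,x,y,w,h,k,o):
    cv2.imwrite(o,cv2.resize(f["img"][y:y+h,x:x+w,::-1],None,fx=k,fy=k,interpolation=cv2.INTER_NEAREST))
z(S,300,160,60,45,13,"pics/k1.png"); z(T,295,190,40,45,13,"pics/k2.png")
E
```

```text
(no output)
```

View pics/k1.png

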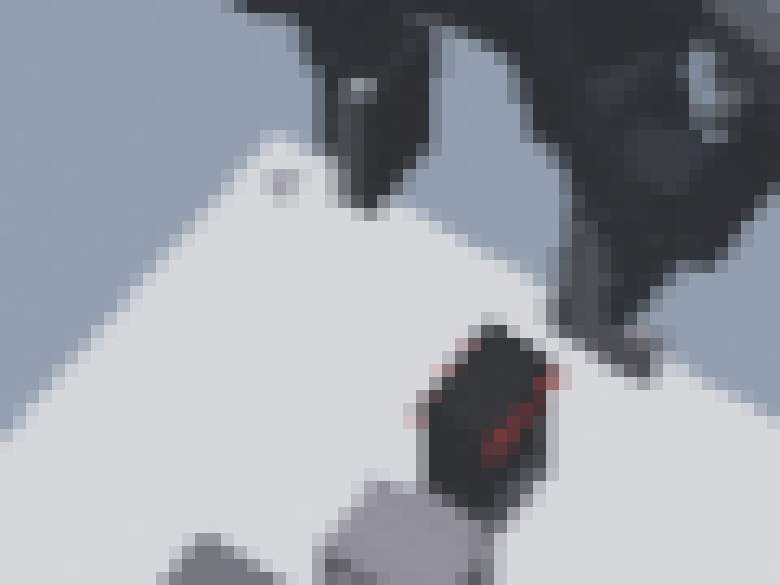

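View pics/k2.png

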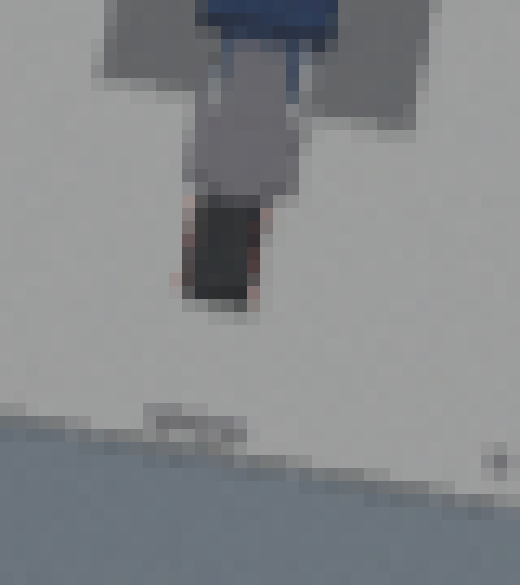

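```bash
python3 - <<'E'
from h import *
T=dict(np.load("top0.npz"));S=dict(np.load("scene0.npz"))
a=np.radians(-9.7);e=np.array([np.cos(a),np.sin(a)]);n=np.array([-np.sin(a),np.cos(a)])
O=594.2*e+121.4*n
loc=lambda p:(np.round([(p[:2]-O)@e,(p[:2]-O)@n,p[2]],1))
print('knob T',loc(plane(T,(311.9,208.3),92)),'S',loc(plane(S,(337.2,189.5),92)),loc(tri(T,(311.9,208.3),S,(337.2,189.5))[0]))
print('stop T',loc(plane(T,(309.5,222.),64)))
def z(f,x,y,w,h,k,o):
    cv2.imwrite(o,cv2.resize(f["img"][y:y+h,x:x+w,::-1],None,fx=k,fy=k,interpolation=cv2.INTER_NEAREST))
z(S,290,175,70,60,10,"pics/k3.png"); z(T,295,155,45,45,13,"pics/k4.png")
E
```

```text
knob T [-107.6   -1.1   92. ] S [-108.1    2.5   92. ] [-108.3    0.4   90. ]
stop T [-150.6   -0.2   64. ]
```

View pics/k3.png

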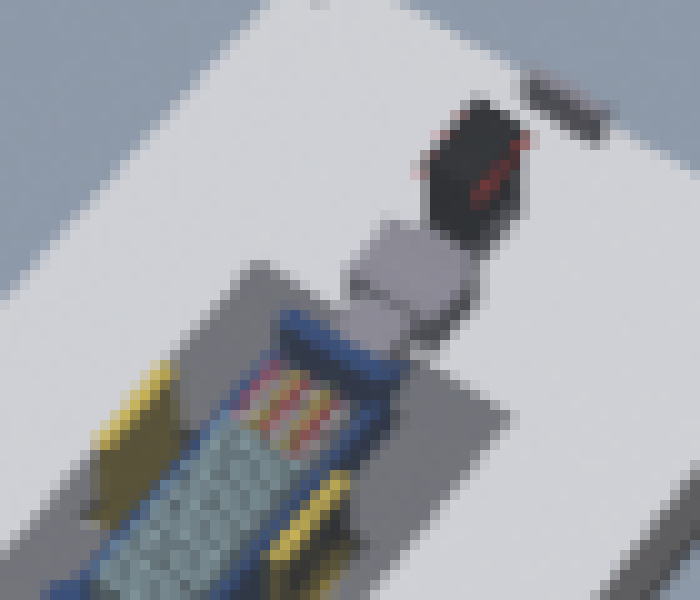

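View pics/k4.png

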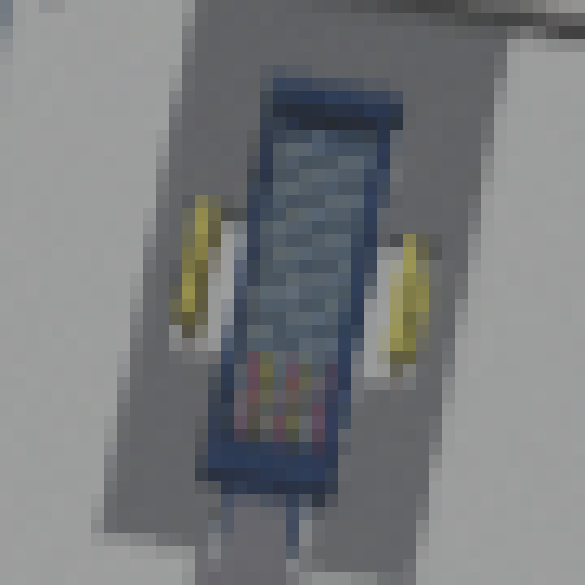

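Call:
jog_arm(
  steps=[
    [1.5,0,20,0,0.5],
    [1.5,0,40,0,0.5],
    [1.5,0,50,0,0.5],
    [1.5,0,54,0,0.5],
    [1.5,0,54,0,0.5],
  ],
)

```text
clock: 3.1
tool_pos: [499.6, 37.3, 64.8]
tcp_rot: [0.084, 0.996, 0.0, 0.0]
force: [-0.2, 0.5, 0.1]
gripper_width: 0.5
```

Call:
jog_arm(
  steps=[
    [0,0,0,0,0.7],
    [0,0,0,0,0.8],
    [0,0,0,0,1],
    [0,0,0,0,1],
    [0,0,0,0,1],
    [0,0,0,0,1],
  ],
  grip_force=30,
)

```text
clock: 3.7
tool_pos: [499.8, 37.4, 65.2]
tcp_rot: [0.084, 0.996, 0.0, 0.001]
force: [-0.9, 0.1, 7.0]
gripper_width: 0.178
```

Call:
jog_arm(
  steps=[
    [4,0,0,0,1],
    [8,0,0,0,1],
    [12,0,0,0,1],
    [16,0,0,0,1],
    [20,0,0,0,1],
    [22,0,0,0,1],
    [22,0,0,0,1],
  ],
)

```text
clock: 4.4
tool_pos: [480.3, 40.8, 65.3]
tcp_rot: [0.085, 0.996, 0.0, 0.003]
force: [5.2, -0.1, -1.2]
gripper_width: 0.175
```

Call:
jog_arm(
  steps=[
    [1,0,0,0,1],
    [2,0,0,0,1],
    [3,0,0,0,1],
    [3,0,0,0,1],
  ],
)

```text
clock: 4.8
tool_pos: [477.8, 41.3, 65.3]
tcp_rot: [0.085, 0.996, 0.0, 0.003]
force: [6.5, -1.4, -1.8]
gripper_width: 0.176
```

Call:
jog_arm(
  steps=[
    [1,0,0,0,1],
    [2,0,0,0,1],
    [2,0,0,0,1],
  ],
)

```text
clock: 5.1
tool_pos: [475.9, 41.6, 65.3]
tcp_rot: [0.085, 0.996, 0.0, 0.003]
force: [6.0, -0.1, -2.3]
gripper_width: 0.18
```

Call:
jog_arm(
  steps=[
    [1,0,0,0,1],
    [2,0,0,0,1],
    [2,0,0,0,1],
  ],
)

```text
clock: 5.4
tool_pos: [473.9, 41.9, 65.3]
tcp_rot: [0.085, 0.996, 0.0, 0.003]
force: [7.0, -1.5, -2.4]
gripper_width: 0.173
```

Call:
jog_arm(
  steps=[
    [1,0,0,0,1],
    [1.5,0,0,0,1],
    [1.5,0,0,0,1],
  ],
)

```text
clock: 5.7
tool_pos: [473.9, 41.9, 65.3]
tcp_rot: [0.085, 0.996, 0.0, 0.005]
force: [10.7, -1.7, -8.0]
gripper_width: 0.174
```

Call:
jog_arm(
  steps=[
    [1,0,0,0,1],
    [1.5,0,0,0,1],
    [1.5,0,0,0,1],
  ],
)

```text
clock: 6.0
tool_pos: [473.9, 41.9, 65.4]
tcp_rot: [0.085, 0.996, 0.0, 0.006]
force: [14.4, -2.5, -12.5]
gripper_width: 0.176
```

Call:
jog_arm(
  steps=[
    [-1,0,0,0,1],
    [-2,0,0,0,1],
    [-2.5,0,0,0,1],
    [-2.5,0,0,0,0.9],
    [-2.5,0,0,0,0.7],
    [-2.5,0,0,0,0.5],
    [-2.5,0,0,0,0.5],
  ],
)

```text
clock: 6.7
tool_pos: [469.4, 42.3, 64.3]
tcp_rot: [0.084, 0.996, -0.0, -0.001]
force: [-0.3, 0.1, -0.6]
gripper_width: 0.5
```

Call:
jog_arm(
  steps=[
    [0,0,-15,0,0.5],
    [0,0,-35,0,0.5],
    [0,0,-60,0,0.5],
    [0,0,-75,0,0.3],
    [-20,0,-75,0,0],
    [-50,0,-75,0,0],
    [-80,0,-75,0,0],
    [-105,0,-75,0,0],
    [-125,0,-75,0,0],
    [-132,0,-75,0,0],
    [-132,0,-75,0,0],
    [-132,0,-75,0,0],
  ],
)

```text
clock: 7.9
tool_pos: [598.9, 20.2, 139.0]
tcp_rot: [0.084, 0.996, 0.0, -0.001]
force: [0.1, 1.3, -0.1]
gripper_width: 0.997
```

```bash
python3 - <<'E'
from workcell import arm,cams
from h import *
f=cams.grab_frame("scene");np.savez("scene2.npz",**f)
cv2.imwrite("pics/scene2.png",cv2.resize(f["img"][120:250,250:390,::-1],None,fx=4.5,fy=4.5,interpolation=cv2.INTER_CUBIC))
s=arm.sense();print(s["tool_pos"],s["tcp_rot"],s["force"],s["gripper_width"],s["clock"])
E
```

```text
[598.88141232  20.329251   139.17173697] [ 8.42920892e-02  9.96440813e-01  6.42570456e-05 -7.38642690e-04] [-0.93421471 -0.67046433  0.27078347] 0.9966449225575977 7.95
```

View pics/scene2.png

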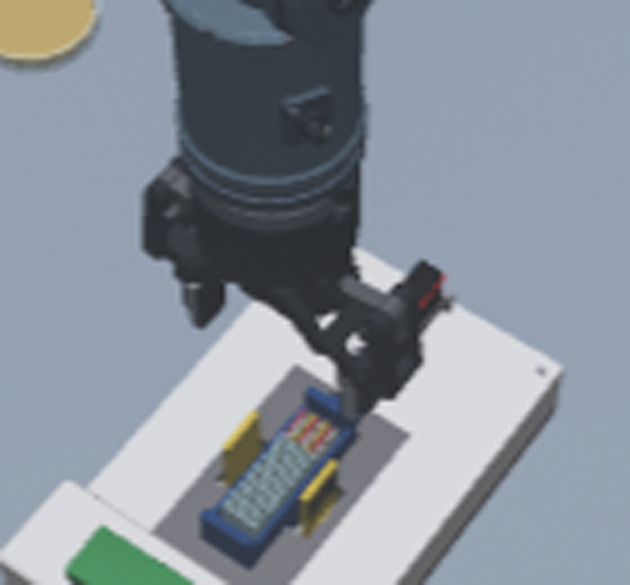

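```bash
python3 - <<'E'
from h import *
T=dict(np.load("top0.npz"));S=dict(np.load("scene0.npz"))
a=np.radians(-9.7);e=np.array([np.cos(a),np.sin(a)]);n=np.array([-np.sin(a),np.cos(a)])
O=594.2*e+121.4*n
loc=lambda p:(np.round([(p[:2]-O)@e,(p[:2]-O)@n,p[2]],1))
for x,y in((132,402),(310,515)): print('S',loc(plane(S,(290+x/10-.5,175+y/10-.5),84)))
for x,y in((165,365),(100,440),(345,475),(275,555)): print('S ends',loc(plane(S,(290+x/10-.5,175+y/10-.5),84)))
for x,y in((206,195),(188,335),(412,235),(398,375)): print('T',loc(plane(T,(295+x/13-.5,155+y/13-.5),84)))
# blue ends top view: z of top of cassette ~74
for x,y in((335,72),(268,495)): print('Tblue',loc(plane(T,(295+x/13-.5,155+y/13-.5),74)))
p=np.array([598.9,20.25,0]);print(loc(p),O)
h=cv2.cvtColor(T["img"],cv2.COLOR_RGB2HSV)
E
```

```text
S [ -4.  -26.8  84. ]
S [-3.7 26.4 84. ]
S ends [-17.  -26.5  84. ]
S ends [  9.  -26.7  84. ]
S ends [-17.4  26.9  84. ]
S ends [ 9.9 26.  84. ]
T [14.2 25.9 84. ]
T [-20.7  24.2  84. ]
T [ 13.2 -25.6  84. ]
T [-21.5 -28.2  84. ]
Tblue [51.4  0.4 74. ]
Tblue [-55.1  -1.7  74. ]
[-7.3 -0.5  0. ] [606.15961201  19.54801181]
```

Call:
jog_arm(
  steps=[
    [-5,0,20,0,0],
    [-5,0,40,0,0],
    [-5,0,60,0,0],
    [-5,0,72,0,0],
    [-5,0,78,0,0.1],
    [-5,0,78,0,0.2],
    [-5,0,78,0,0.25],
    [-5,0,78,0,0.25],
  ],
)

```text
clock: 8.75
tool_pos: [605.8, 19.2, 62.4]
tcp_rot: [0.084, 0.996, 0.0, 0.001]
force: [-0.6, 0.1, 0.3]
gripper_width: 0.75
```

```bash
python3 - <<'E'
from workcell import arm,cams
from h import *
f=cams.grab_frame("scene");np.savez("scene3.npz",**f)
cv2.imwrite("pics/scene3.png",cv2.resize(f["img"][150:260,260:360,::-1],None,fx=5.4,fy=5.4,interpolation=cv2.INTER_CUBIC))
E
```

```text
(no output)
```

View pics/scene3.png

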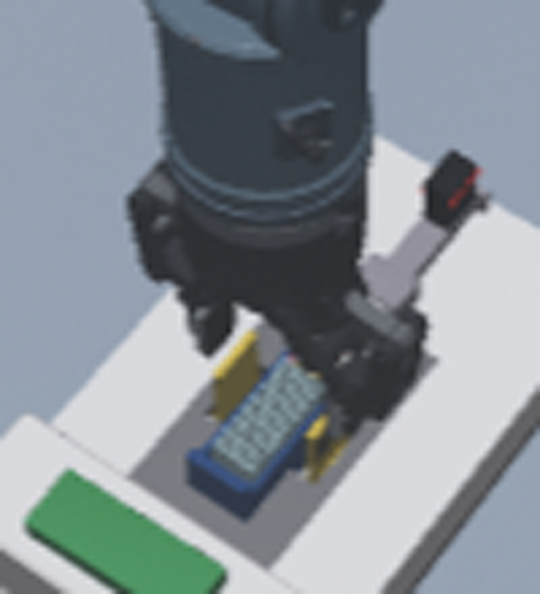

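```bash
python3 - <<'E'
from h import *
from workcell import arm
S=dict(np.load("scene3.npz"))
s=arm.sense();print(s["tool_pos"],s["force"])
e=np.array([.9857,-.1685,0]);n=np.array([.1685,.9857,0]);C=s["tool_pos"]*[1,1,0]
for y in(-32,-46,32,46):
  for x in(-11,11):
    for z in (56,62): print(y,x,z,((proj(S,C+x*e+y*n+[0,0,z])-[260,150]+.5)*5.4).round(0))
z=cv2.resize(S["img"][195:250,285:350,::-1],None,fx=11,fy=11,interpolation=cv2.INTER_NEAREST);cv2.imwrite("pics/s3z.png",z)
E
```

```text
[605.80277318  19.20548118  62.28302018] [-0.07218994 -0.86050034 -0.51078856]
-32 -11 56 [236. 366.]
-32 -11 62 [235. 359.]
-32 11 56 [207. 400.]
-32 11 62 [206. 393.]
-46 -11 56 [211. 350.]
-46 -11 62 [211. 344.]
-46 11 56 [182. 384.]
-46 11 62 [182. 378.]
32 -11 56 [349. 437.]
32 -11 62 [349. 431.]
32 11 56 [320. 472.]
32 11 62 [320. 466.]
46 -11 56 [374. 453.]
46 -11 62 [374. 447.]
46 11 56 [346. 488.]
46 11 62 [346. 482.]
```

View pics/s3z.png

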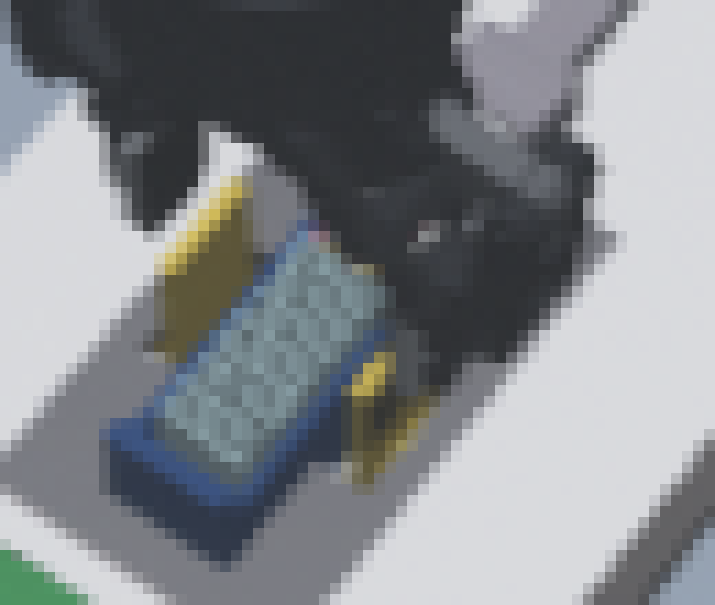

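Call:
jog_arm(
  steps=[
    [1.5,0,2,0,0.25],
    [1.5,0,4,0,0.3],
    [1.5,0,4,0,0.3],
    [1.5,0,4,0,0.3],
  ],
)

```text
clock: 9.2
tool_pos: [603.6, 19.4, 57.3]
tcp_rot: [0.084, 0.996, -0.0, -0.0]
force: [-0.8, -0.4, -0.0]
gripper_width: 0.699
```

```bash
python3 - <<'E'
from workcell import arm,cams
from h import *
f=cams.grab_frame("scene");np.savez("scene4.npz",**f);s=arm.sense();print(s["tool_pos"],s["force"],s["gripper_width"])
cv2.imwrite("pics/s4z.png",cv2.resize(f["img"][195:250,285:350,::-1],None,fx=11,fy=11,interpolation=cv2.INTER_NEAREST))
t=cams.grab_frame("top");cv2.imwrite("pics/t4z.png",cv2.resize(t["img"][120:240,270:370,::-1],None,fx=5,fy=5,interpolation=cv2.INTER_NEAREST))
E
```

```text
[603.70768068  19.42599114  57.38277362] [-0.35737081 -0.00600801  0.23055942] 0.6972019796689113
```

View pics/s4z.png

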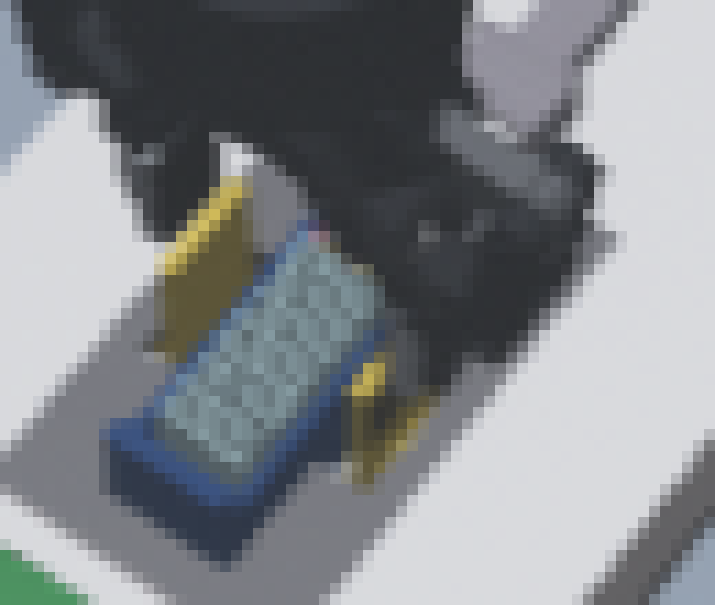

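View pics/t4z.png

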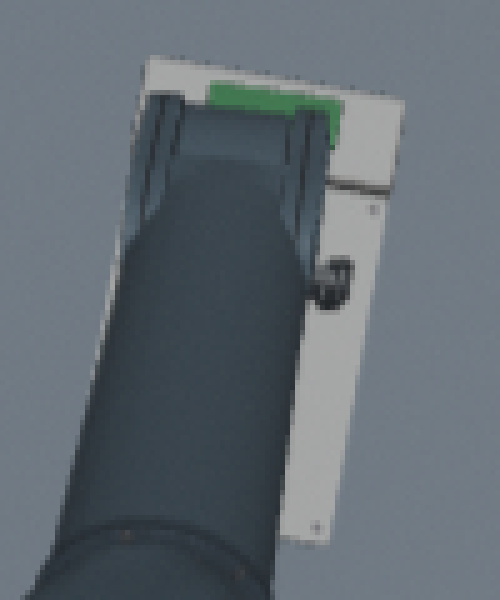

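```bash
python3 - <<'E'
from h import *
S=dict(np.load("scene4.npz"))
e=np.array([.9857,-.1685]);n=np.array([.1685,.9857]);C=np.array([603.65,19.4])
for nm,x,y in(('tip low',440,392),('grey corner',388,350),('right low',505,355),('yellow low',370,485),('yellow top',375,355)):
  for z in(52,58,64,72,84):
    p=plane(S,(285+x/11-.5,195+y/11-.5),z)[:2]-C; print(nm,z,round(p@e,1),round(p@n,1))
E
```

```text
tip low 52 -11.8 31.3
tip low 58 -9.1 33.1
tip low 64 -6.5 35.0
tip low 72 -3.0 37.5
tip low 84 2.3 41.2
grey corner 52 -13.7 15.6
grey corner 58 -11.0 17.6
grey corner 64 -8.4 19.5
grey corner 72 -4.9 22.2
grey corner 84 0.4 26.1
right low 52 -27.8 37.6
right low 58 -25.1 39.5
right low 64 -22.4 41.3
right low 72 -18.7 43.7
right low 84 -13.3 47.4
yellow low 52 16.1 32.2
yellow low 58 18.5 34.0
yellow low 64 21.0 35.9
yellow low 72 24.3 38.4
yellow low 84 29.2 42.1
yellow top 52 -10.9 14.0
yellow top 58 -8.3 16.0
yellow top 64 -5.7 17.9
yellow top 72 -2.2 20.6
yellow top 84 3.1 24.5
```

Call:
jog_arm(
  steps=[
    [0,0,0,0,0.38],
    [0,0,0,0,0.42],
    [0,0,0,0,0.42],
    [0,0,0,0,0.42],
  ],
  grip_force=30,
)

```text
clock: 9.7
tool_pos: [603.9, 19.5, 57.7]
tcp_rot: [0.084, 0.996, 0.0, 0.0]
force: [0.1, 0.0, 2.7]
gripper_width: 0.581
```

```bash
python3 - <<'E'
from workcell import arm,cams
from h import *
f=cams.grab_frame("scene");np.savez("scene5.npz",**f);s=arm.sense();print(s["tool_pos"],s["force"],s["gripper_width"])
cv2.imwrite("pics/s5z.png",cv2.resize(f["img"][195:250,285:350,::-1],None,fx=11,fy=11,interpolation=cv2.INTER_NEAREST))
E
```

```text
[603.90694783  19.45095376  57.6272948 ] [-0.28468108  0.22344727  3.60282423] 0.5826873461902196
```

View pics/s5z.png

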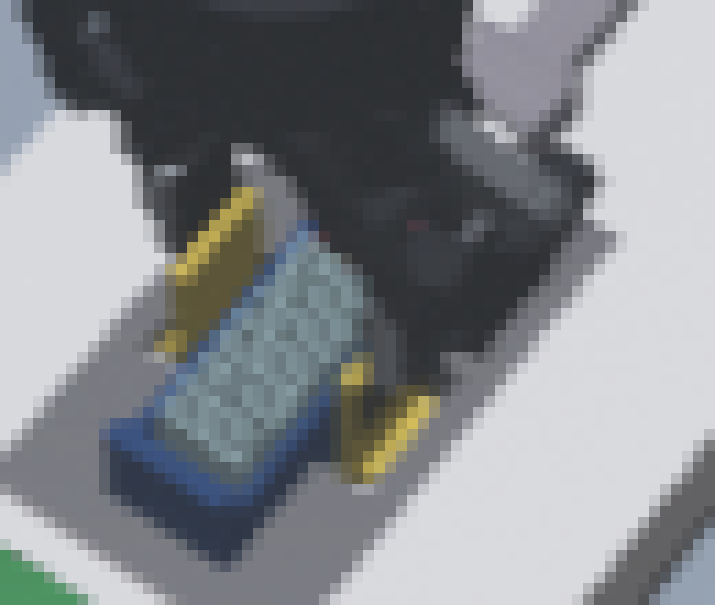

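Call:
jog_arm(
  steps=[
    [0,0,0,0,0.5],
    [0,0,0,0,0.6],
    [0,0,0,0,0.7],
    [0,0,0,0,0.7],
    [0,0,0,0,0.7],
  ],
  grip_force=45,
)

```text
clock: 10.25
tool_pos: [604.2, 19.6, 59.4]
tcp_rot: [0.084, 0.996, 0.0, 0.0]
force: [-5.4, 0.1, 19.1]
gripper_width: 0.442
```

```bash
python3 - <<'E'
from workcell import arm,cams
from h import *
f=cams.grab_frame("scene");np.savez("scene6.npz",**f);s=arm.sense();print(s["tool_pos"],s["force"],s["gripper_width"]*85)
cv2.imwrite("pics/s6z.png",cv2.resize(f["img"][195:250,285:350,::-1],None,fx=11,fy=11,interpolation=cv2.INTER_NEAREST))
E
```

```text
[604.21610806  19.54650702  59.36895712] [-6.60227575  0.48236007 19.07647267] 37.28703657064167
```

View pics/s6z.png

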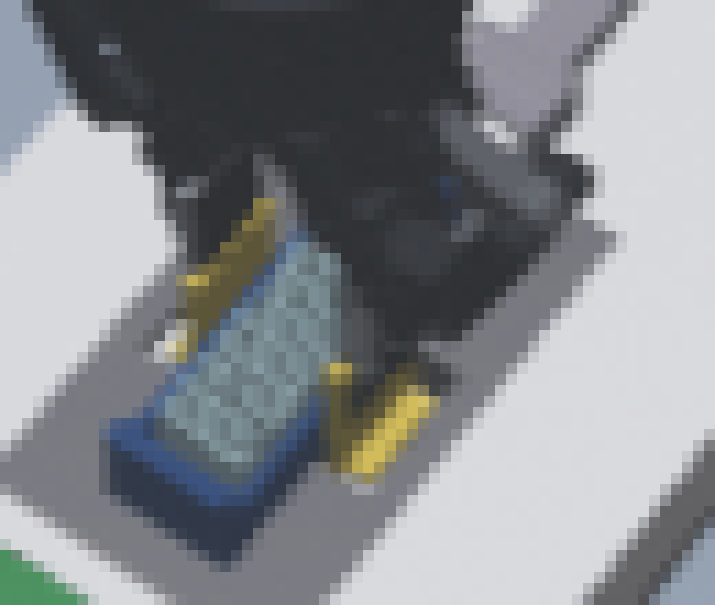

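Call:
jog_arm(
  steps=[
    [0,0,0,0,0.5],
    [0,0,0,0,0.4],
    [0,0,0,0,0.3],
    [0,0,-3,0,0.3],
    [0,0,-6,0,0.3],
    [0,0,-6,0,0.3],
    [0,0,-6,0,0.4],
    [0,0,-6,0,0.45],
    [0,0,-6,0,0.48],
    [0,0,-6,0,0.48],
    [0,0,-6,0,0.48],
  ],
  grip_force=30,
)

```text
clock: 11.4
tool_pos: [604.0, 19.5, 64.1]
tcp_rot: [0.084, 0.996, 0.0, 0.0]
force: [-2.1, 0.2, 6.3]
gripper_width: 0.522
```

Call:
jog_arm(
  steps=[
    [0,0,0,0,0.52],
    [0,0,0,0,0.55],
    [0,0,0,0,0.55],
    [0,0,0,0,0.55],
  ],
)

```text
clock: 11.8
tool_pos: [604.1, 19.6, 64.8]
tcp_rot: [0.084, 0.996, 0.0, 0.0]
force: [-3.4, 1.6, 14.3]
gripper_width: 0.452
```

```bash
python3 - <<'E'
from workcell import arm,cams
from h import *
f=cams.grab_frame("scene");np.savez("scene7.npz",**f);s=arm.sense();print(s["tool_pos"],s["force"],s["gripper_width"]*85)
cv2.imwrite("pics/s7z.png",cv2.resize(f["img"][195:250,285:350,::-1],None,fx=11,fy=11,interpolation=cv2.INTER_NEAREST))
E
```

```text
[604.14084319  19.6405638   64.82975279] [-4.08291505  1.07669328 13.05151955] 38.779008648917596
```

View pics/s7z.png

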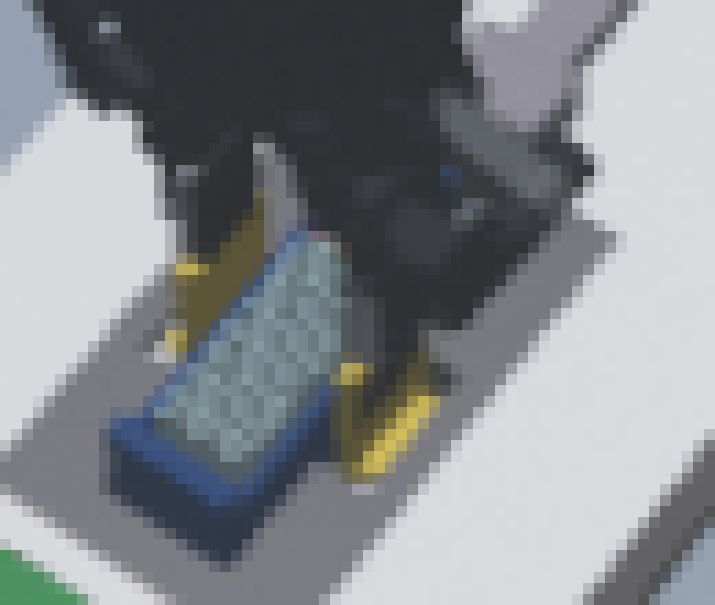

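Call:
jog_arm(
  steps=[
    [0,0,0,0,0.7],
    [0,0,0,0,0.8],
    [0,0,0,0,0.8],
    [0,0,-1,0,0.8],
    [0,0,-2,0,0.8],
    [0,0,-3,0,0.8],
    [0,0,-3,0,0.8],
  ],
  grip_force=45,
)

```text
clock: 12.55
tool_pos: [603.5, 20.1, 66.2]
tcp_rot: [0.084, 0.996, 0.0, -0.0]
force: [0.2, 0.4, 0.3]
gripper_width: 0.204
```

```bash
python3 - <<'E'
from workcell import arm,cams
from h import *
f=cams.grab_frame("scene");np.savez("scene8.npz",**f);s=arm.sense();print(s["tool_pos"],s["force"],s["gripper_width"]*85)
cv2.imwrite("pics/s8z.png",cv2.resize(f["img"][180:250,275:350,::-1],None,fx=10,fy=10,interpolation=cv2.INTER_NEAREST))
E
```

```text
[603.50110605  20.11300997  66.11347888] [-0.02814905 -0.16699613 -0.359565  ] 16.88344005819003
```

View pics/s8z.png

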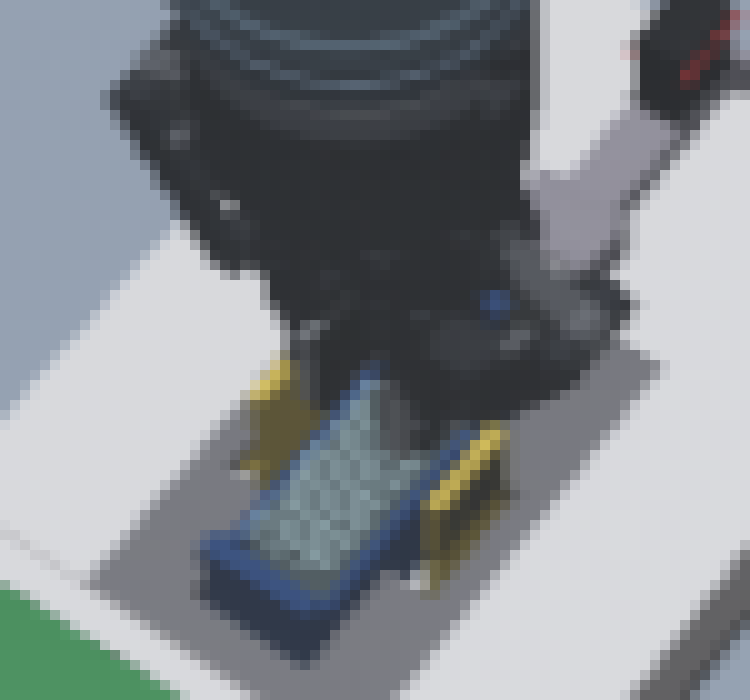

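```bash
python3 - <<'E'
from h import *
S=dict(np.load("scene8.npz"))
e=np.array([.9857,-.1685,0]);n=np.array([.1685,.9857,0]);C=np.array([603.5,20.1,0])
for x,y in((400,455),(412,450),(435,445)):
  c,d=ray(S,(275+x/10-.5,180+y/10-.5))
  for Y in(5,9,20):
    s=(Y-(c-C)@n)/(d@n); p=c+s*d-C; print((x,y),'Y',Y,'x',round(p@e,1),'z',round(p[2],1))
for X in(-11,11):
  for Y in(-9,9,22):
    for Z in(58,66,85): print('pred',X,Y,Z,((proj(S,C+X*e+Y*n+[0,0,Z])-[275,180]+.5)*10).round(0))
cv2.imwrite("pics/s8w.png",cv2.resize(S["img"][120:260,240:380,::-1],None,fx=4.2,fy=4.2,interpolation=cv2.INTER_CUBIC))
E
```

```text
(400, 455) Y 5 x -5.2 z 60.2
(400, 455) Y 9 x -0.1 z 72.0
(400, 455) Y 20 x 13.9 z 104.1
(412, 450) Y 5 x -10.1 z 55.6
(412, 450) Y 9 x -4.9 z 67.4
(412, 450) Y 20 x 9.2 z 99.8
(435, 445) Y 5 x -19.5 z 44.4
(435, 445) Y 9 x -14.2 z 56.3
(435, 445) Y 20 x 0.3 z 89.0
pred -11 -9 58 [368. 414.]
pred -11 -9 66 [367. 398.]
pred -11 -9 85 [365. 359.]
pred -11 9 58 [427. 451.]
pred -11 9 66 [427. 435.]
pred -11 9 85 [426. 396.]
pred -11 22 58 [470. 478.]
pred -11 22 66 [470. 462.]
pred -11 22 85 [470. 424.]
pred 11 -9 58 [315. 478.]
pred 11 -9 66 [314. 462.]
pred 11 -9 85 [311. 423.]
pred 11 9 58 [374. 516.]
pred 11 9 66 [373. 500.]
pred 11 9 85 [371. 462.]
pred 11 22 58 [417. 543.]
pred 11 22 66 [417. 528.]
pred 11 22 85 [415. 490.]
```

View pics/s8w.png

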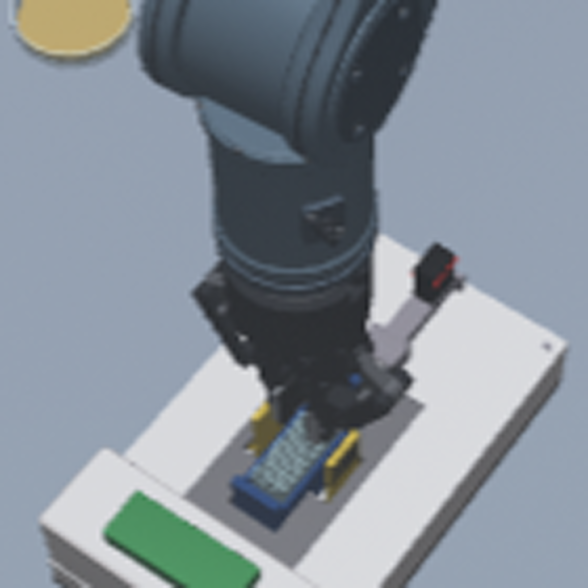

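```bash
python3 - <<'E'
from h import *
S=dict(np.load("scene1.npz"))
e=np.array([.9857,-.1685,0]);n=np.array([.1685,.9857,0]);C=np.array([501.6,37.5,0])
for x,y,Ys in((370,215,(-30,-25,-21)),(345,205,(-35,-30,-21)),(435,150,(-30,-21)),(550,335,(18,21,25)),(560,320,(21,)),(645,380,(21,30,35))):
  c,d=ray(S,(300+x/13-.5,160+y/13-.5))
  for Y in Ys:
    s=(Y-(c-C)@n)/(d@n); p=c+s*d-C; print((x,y),'Y',Y,'x',round(p@e,1),'z',round(p[2],1))
E
```

```text
(370, 215) Y -30 x -7.9 z 116.6
(370, 215) Y -25 x -0.6 z 129.0
(370, 215) Y -21 x 5.2 z 138.9
(345, 205) Y -35 x -6.7 z 117.1
(345, 205) Y -30 x 0.4 z 129.3
(345, 205) Y -21 x 13.2 z 151.3
(435, 150) Y -30 x -29.5 z 113.2
(435, 150) Y -21 x -15.9 z 135.6
(550, 335) Y 18 x 2.8 z 129.9
(550, 335) Y 21 x 7.8 z 138.4
(550, 335) Y 25 x 14.3 z 149.7
(560, 320) Y 21 x 4.6 z 139.5
(645, 380) Y 21 x -28.5 z 79.3
(645, 380) Y 30 x -12.7 z 106.5
(645, 380) Y 35 x -3.9 z 121.6
```

Call:
jog_arm(
  steps=[
    [0,0,-5,0,0.8],
    [0,0,-12,0,0.8],
    [0,0,-22,0,0.8],
    [0,0,-34,0,0.8],
    [0,0,-46,0,0.8],
    [0,0,-50,0,0.5],
    [0,0,-50,0,0.4],
    [0,0,-50,0,0.4],
    [0,0,-50,0,0.4],
  ],
  grip_force=30,
)

```text
clock: 13.5
tool_pos: [603.2, 19.4, 115.9]
tcp_rot: [0.084, 0.996, -0.0, -0.0]
force: [0.7, -0.6, 0.4]
gripper_width: 0.605
```

```bash
python3 - <<'E'
from workcell import arm,cams
from h import *
f=cams.grab_frame("scene");np.savez("scene9.npz",**f);s=arm.sense();print(s["tool_pos"],s["force"],s["gripper_width"]*85)
cv2.imwrite("pics/s9z.png",cv2.resize(f["img"][165:250,270:350,::-1],None,fx=9,fy=9,interpolation=cv2.INTER_NEAREST)[:600])
cv2.imwrite("pics/s9z.png",cv2.resize(f["img"][165:240,270:350,::-1],None,fx=8,fy=8,interpolation=cv2.INTER_NEAREST))
E
```

```text
[603.20259586  19.44293651 115.82586474] [0.01706305 0.39079748 0.07050547] 50.87699815730082
```

View pics/s9z.png

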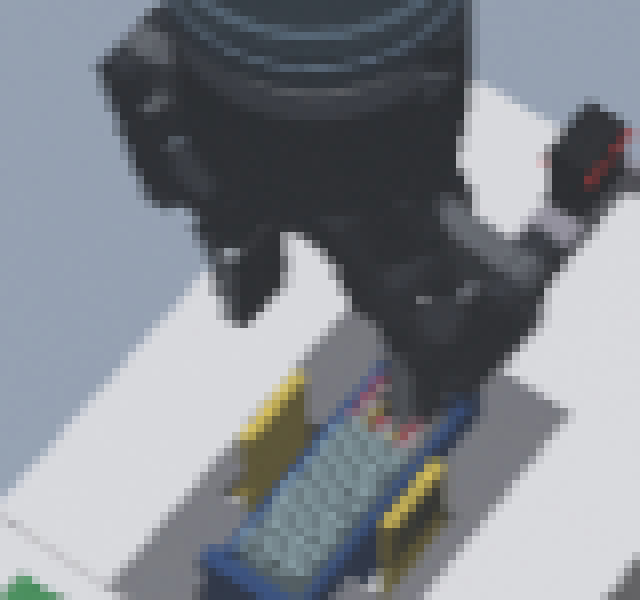

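```bash
python3 - <<'E'
from h import *
S=dict(np.load("scene9.npz"))
e=np.array([.9857,-.1685,0]);n=np.array([.1685,.9857,0]);C=np.array([603.2,19.4,0])
for x,y,Ys in((243,324,(-30,-27,-25)),(285,275,(-30,-27,-25)),(400,415,(22,25,27)),(425,418,(22,25,27))):
  c,d=ray(S,(270+x/8-.5,165+y/8-.5))
  for Y in Ys:
    s=(Y-(c-C)@n)/(d@n); p=c+s*d-C; print((x,y),'Y',Y,'x',round(p@e,1),'z',round(p[2],1))
g=S["img"][165:240,270:350].max(2)
for r in range(24,56): print(r+165,' '.join('%3d'%v for v in g[r,22:62]))
E
```

```text
(243, 324) Y -30 x 1.7 z 128.9
(243, 324) Y -27 x 5.1 z 136.2
(243, 324) Y -25 x 7.3 z 141.0
(285, 275) Y -30 x -18.8 z 129.2
(285, 275) Y -27 x -15.2 z 136.6
(285, 275) Y -25 x -12.9 z 141.4
(400, 415) Y 22 x -4.4 z 119.6
(400, 415) Y 25 x -0.3 z 128.3
(400, 415) Y 27 x 2.3 z 134.1
(425, 418) Y 22 x -16.7 z 100.5
(425, 418) Y 25 x -12.6 z 109.3
(425, 418) Y 27 x -9.8 z 115.3
189  54  53  57  62  57  52  52  52  53  52  53  53  52  52  51  53  52  52  52  52  52  52  51  52  51  52  52  52  53  52  51  52  57  75  73  60  81 189 220 220
190  80  66  54  53  53  53  55  55  52  52  52  52  53  52  53  52  52  52  52  52  52  52  52  52  52  51  51  57  61  56  53  54  66  85 103  92  83 189 220 220
191 177 141  82  54  53  53  53  52  52  53  52  52  53  52  53  53  53  53  53  53  53  53  54  52  51  52  52  52  54  55  54  55  66  99 113 113 102 188 220 220
192 178 177 128  63  53  52  53  53  52  52  52  55  54  52  53  53  52  55  61  63  63  61  58  54  52  54  52  52  52  53  54  57  57  96 113 113 113 130 177 213
193 177 157 102  53  53  52  53  52  52  52  61  58  54  57  60  
[... 3826 characters left out ...]
  74  60  54  68  78 104 114  92  80 114 128
217 221 221 220 221 220 221 220 221 209 189 200 161 104  92  93  92 100 121 127 128 138 129 147 134 125 142 130  98  87  99  87  70  91 106 112  92  72 100 122 128
218 221 220 221 221 221 221 221 220 212 208 175 118  93  92  93  92  80  76 113 158 148 128 148 134 118 142 139 106 126 130 124 109 109 123 105  78  90 118 128 127
219 221 220 221 220 221 221 220 188 192 174 118  93  93  92  92  92  80  98 138 137 149 142 128 148 137 146 150 135 142 153 124 105 120 111  83  90 118 128 128 128
220 220 220 221 221 221 220 196 135 116 104  93  92  93  93  93  92  81 132 156 142 129 149 141 128 148 142 122 130 149 138 113 118 110  83  81 115 129 129 128 128
```

Call:
jog_arm(
  steps=[
    [-3,0,0,0,0.25],
    [-6,0,0,0,0.25],
    [-6,0,20,0,0.25],
    [-6,0,40,0,0.25],
    [-6,0,54,0,0.25],
    [-6,0,58,0,0.25],
    [-6,0,58,0,0.25],
    [-6,0,58,0,0.25],
  ],
)

```text
clock: 14.35
tool_pos: [610.3, 18.4, 59.1]
tcp_rot: [0.084, 0.996, 0.0, 0.001]
force: [-0.8, -0.3, -0.4]
gripper_width: 0.752
```

Call:
jog_arm(
  steps=[
    [0,0,1,0,0.25],
    [0,0,2,0,0.25],
    [0,0,3,0,0.25],
    [0,0,3,0,0.25],
  ],
)

```text
clock: 14.75
tool_pos: [609.6, 18.5, 55.4]
tcp_rot: [0.084, 0.996, 0.0, 0.0]
force: [-0.0, 0.1, -0.0]
gripper_width: 0.746
```

Call:
jog_arm(
  steps=[
    [0,0,1,0,0.25],
    [0,0,2,0,0.25],
    [0,0,3,0,0.25],
    [0,0,3,0,0.25],
  ],
)

```text
clock: 15.15
tool_pos: [609.5, 18.4, 52.2]
tcp_rot: [0.084, 0.996, -0.0, -0.0]
force: [-0.2, 0.6, -0.7]
gripper_width: 0.749
```

Call:
jog_arm(
  steps=[
    [0,0,1,0,0.25],
    [0,0,2,0,0.25],
    [0,0,3,0,0.25],
    [0,0,3,0,0.25],
  ],
)

```text
clock: 15.55
tool_pos: [609.5, 18.4, 49.2]
tcp_rot: [0.084, 0.996, -0.0, -0.0]
force: [-0.9, -0.4, -0.4]
gripper_width: 0.75
```

Call:
jog_arm(
  steps=[
    [0,0,1,0,0.25],
    [0,0,2,0,0.25],
    [0,0,2,0,0.25],
  ],
)

```text
clock: 15.85
tool_pos: [609.5, 18.4, 47.3]
tcp_rot: [0.084, 0.996, -0.0, -0.0]
force: [0.2, 0.2, 0.4]
gripper_width: 0.75
```

```bash
python3 - <<'E'
from workcell import arm,cams
from h import *
f=cams.grab_frame("scene");np.savez("scene10.npz",**f);s=arm.sense();print(s["tool_pos"],s["force"],s["gripper_width"]*85)
cv2.imwrite("pics/s10z.png",cv2.resize(f["img"][185:250,275:350,::-1],None,fx=9,fy=9,interpolation=cv2.INTER_NEAREST))
E
```

```text
[609.53238202  18.44902733  47.32356265] [0.95980904 0.28169097 0.32767705] 64.0583661879659
```

View pics/s10z.png

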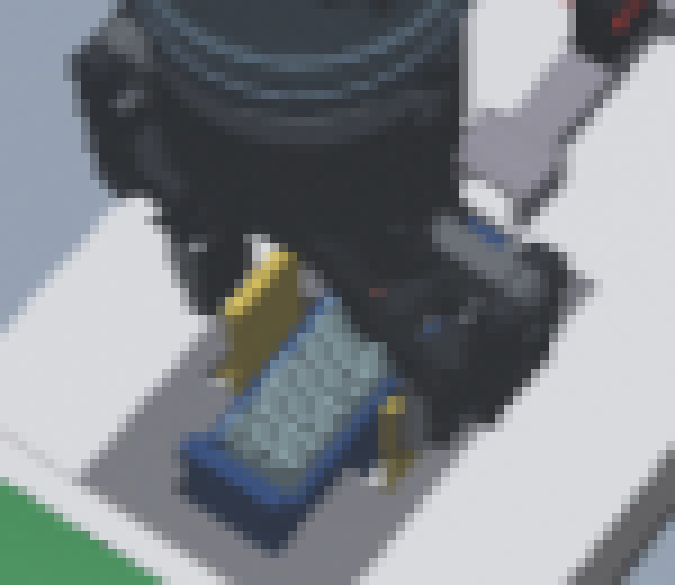

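```bash
python3 - <<'E'
from h import *
S=dict(np.load("scene10.npz"))
e=np.array([.9857,-.1685,0]);n=np.array([.1685,.9857,0]);C=np.array([609.5,18.4,0]);O=np.array([606.16,19.55,0])
for x,y,Ys in((412,440,(32,34)),(425,447,(32,34)),):
  c,d=ray(S,(275+x/9-.5,185+y/9-.5))
  for Y in Ys:
    s=(Y-(c-C)@n)/(d@n); p=c+s*d-C; print((x,y),'Y',Y,'x',round(p@e,1),'z',round(p[2],1))
print(((C-O)@e,(C-O)@n))
E
```

```text
(412, 440) Y 32 x 0.9 z 64.4
(412, 440) Y 34 x 3.6 z 70.8
(425, 447) Y 32 x -5.0 z 51.3
(425, 447) Y 34 x -2.2 z 57.8
(np.float64(3.486013000000032), np.float64(-0.5707649999999966))
```

Call:
jog_arm(
  steps=[
    [0,0,1,0,0.25],
    [0,0,2,0,0.25],
    [0,0,3,0,0.25],
    [0,0,3,0,0.35],
    [0,0,3,0,0.4],
    [0,0,3,0,0.45],
    [0,0,3,0,0.45],
  ],
)

```text
clock: 16.6
tool_pos: [609.8, 18.6, 44.7]
tcp_rot: [0.084, 0.996, 0.0, 0.0]
force: [-1.7, 0.7, 3.8]
gripper_width: 0.548
```

Call:
jog_arm(
  steps=[
    [0,0,0,0,0.55],
    [0,0,0,0,0.65],
    [0,0,0,0,0.7],
    [0,0,0,0,0.7],
    [0,0,0,0,0.7],
  ],
  grip_force=45,
)

```text
clock: 17.1
tool_pos: [610.3, 19.0, 46.1]
tcp_rot: [0.084, 0.996, 0.001, 0.001]
force: [-4.7, 1.5, 16.1]
gripper_width: 0.456
```

```bash
python3 - <<'E'
from workcell import arm,cams
from h import *
f=cams.grab_frame("scene");np.savez("scene11.npz",**f);s=arm.sense();print(s["tool_pos"],s["force"],s["gripper_width"]*85)
cv2.imwrite("pics/s11z.png",cv2.resize(f["img"][185:250,275:350,::-1],None,fx=9,fy=9,interpolation=cv2.INTER_NEAREST))
E
```

```text
[610.30532595  18.99829602  46.13437871] [-4.22379911  2.5500625  16.11930141] 39.25525355667744
```

View pics/s11z.png

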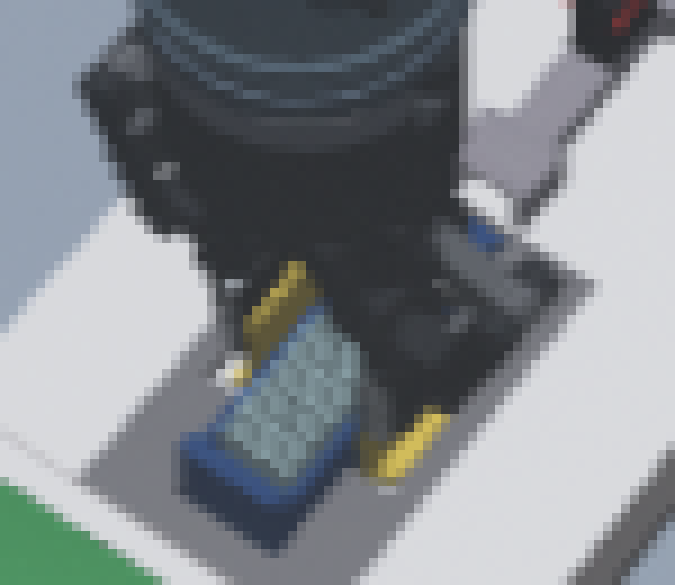

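Call:
jog_arm(
  steps=[
    [0,0,-1,0,0.7],
    [0,0,-2,0,0.7],
    [0,0,-3,0,0.7],
    [0,0,-4,0,0.7],
    [0,0,-5,0,0.7],
    [0,0,-6,0,0.7],
    [0,0,-6,0,0.7],
  ],
)

```text
clock: 17.85
tool_pos: [609.6, 18.3, 50.4]
tcp_rot: [0.084, 0.996, -0.0, 0.0]
force: [-0.4, 0.2, -2.2]
gripper_width: 0.449
```

```bash
python3 - <<'E'
from workcell import arm,cams
from h import *
f=cams.grab_frame("scene");np.savez("scene12.npz",**f);s=arm.sense();print(s["tool_pos"],s["force"],s["gripper_width"]*85)
cv2.imwrite("pics/s12z.png",cv2.resize(f["img"][185:250,275:350,::-1],None,fx=9,fy=9,interpolation=cv2.INTER_NEAREST))
E
```

```text
[609.54245941  18.38468489  50.35991231] [ 0.1229912  -0.89544997 -3.37892602] 38.37454172950763
```

View pics/s12z.png

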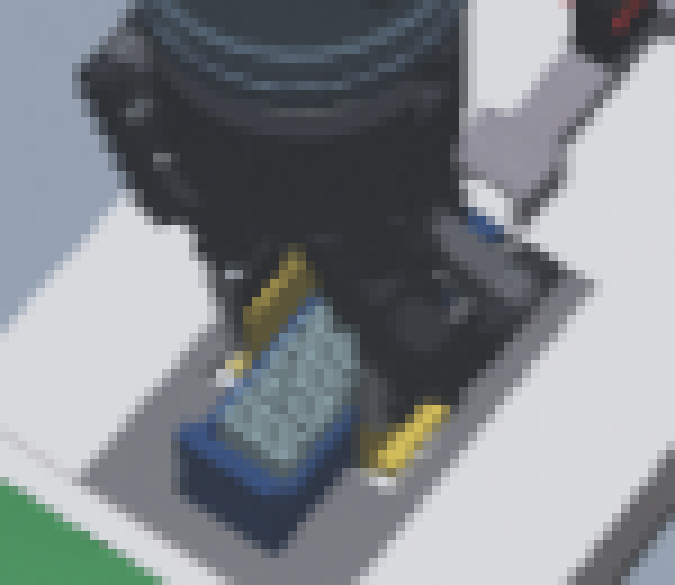

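Call:
jog_arm(
  steps=[
    [0,0,-2,0,0.7],
    [0,0,-4,0,0.7],
    [0,0,-7,0,0.7],
    [0,0,-11,0,0.7],
    [0,0,-15,0,0.7],
    [0,0,-19,0,0.7],
    [0,0,-23,0,0.7],
    [0,0,-27,0,0.7],
    [0,0,-31,0,0.7],
    [0,0,-35,0,0.7],
    [0,0,-38,0,0.7],
    [0,0,-40,0,0.7],
    [0,0,-40,0,0.7],
  ],
)

```text
clock: 19.2
tool_pos: [609.8, 18.4, 90.7]
tcp_rot: [0.084, 0.996, 0.0, 0.0]
force: [0.2, 0.3, -3.3]
gripper_width: 0.447
```

```bash
python3 - <<'E'
from workcell import arm,cams
from h import *
f=cams.grab_frame("scene");np.savez("scene13.npz",**f);s=arm.sense();print(s["tool_pos"],s["force"],s["wrist_torque"],s["gripper_width"]*85)
cv2.imwrite("pics/s13z.png",cv2.resize(f["img"][170:250,270:350,::-1],None,fx=7,fy=7,interpolation=cv2.INTER_NEAREST))
E
```

```text
[609.65905388  18.42202387  90.49115705] [ 0.04138863 -0.9667027  -2.08736862] [ 0.02134727 -0.02129453 -0.02485643] 38.16310939578634
```

View pics/s13z.png

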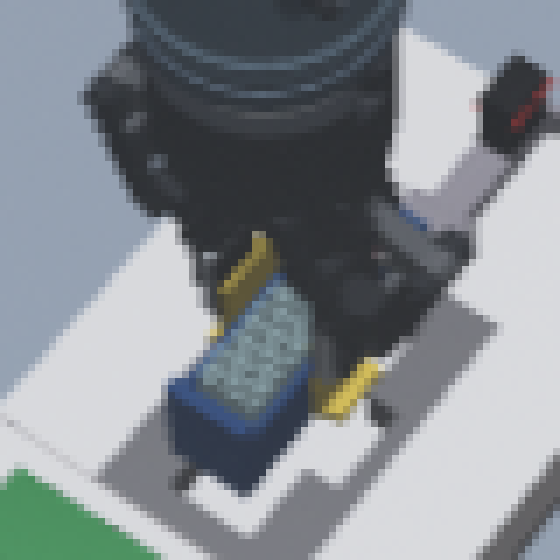

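Cassette is out and held (weight about 2–3 N on the wrist). Lifting the rest.

Call:
jog_arm(
  steps=[
    [0,0,-2,0,0.7],
    [0,0,-5,0,0.7],
    [0,0,-9,0,0.7],
    [0,0,-14,0,0.7],
    [0,0,-19,0,0.7],
    [0,0,-24,0,0.7],
    [0,0,-29,0,0.7],
    [0,0,-34,0,0.7],
    [0,0,-39,0,0.7],
    [0,0,-44,0,0.7],
    [0,0,-49,0,0.7],
    [0,0,-53,0,0.7],
    [0,0,-55,0,0.7],
    [0,0,-56,0,0.7],
    [0,0,-56,0,0.7],
    [0,0,-56,0,0.7],
    [0,0,-56,0,0.7],
    [0,0,-56,0,0.7],
  ],
)

```text
clock: 21.05
tool_pos: [609.5, 18.4, 146.2]
tcp_rot: [0.084, 0.996, -0.0, -0.0]
force: [0.2, 0.6, -2.3]
gripper_width: 0.451
```

```bash
python3 - <<'E'
from workcell import arm,cams
from h import *
s=arm.sense();print(s["tool_pos"],s["force"],s["wrist_torque"],s["gripper_width"]*85,np.abs(s["qvel"]).max())
f=cams.grab_frame("scene");np.savez("scene14.npz",**f)
cv2.imwrite("pics/s14z.png",cv2.resize(f["img"][155:255,265:355,::-1],None,fx=6,fy=6,interpolation=cv2.INTER_NEAREST))
t=cams.grab_frame("top");np.savez("top14.npz",**t);cv2.imwrite("pics/t14.png",t["img"][:,:,::-1]);cv2.imwrite("pics/sc14.png",f["img"][:,:,::-1])
E
```

```text
[609.4926385   18.43144857 146.24444218] [ 0.20471474  0.58783292 -2.32038912] [-0.01768142 -0.05526423 -0.036669  ] 38.3216356595445 0.0012516079417905354
```

View pics/s14z.png

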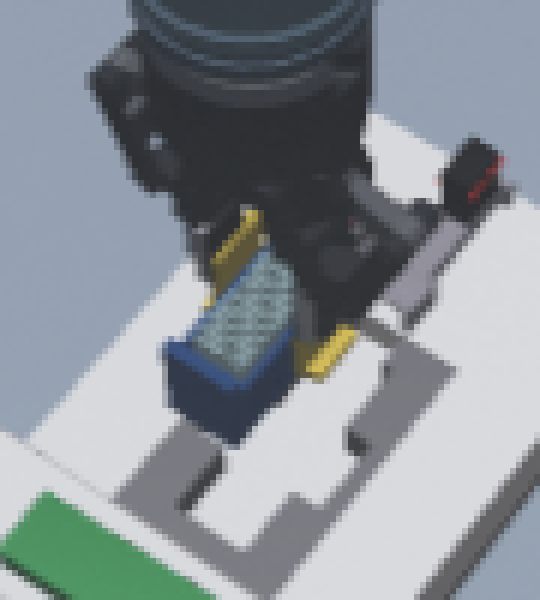

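View pics/sc14.png

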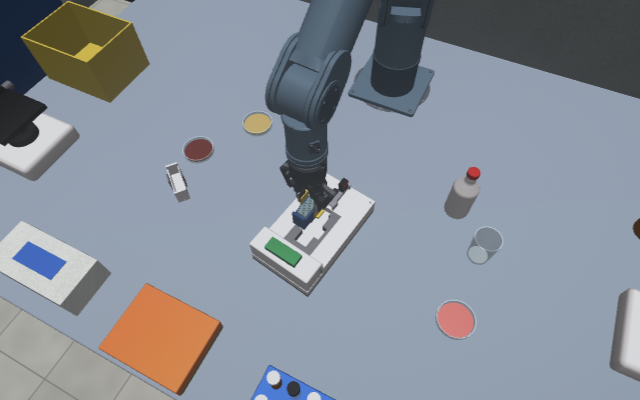

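```bash
python3 - <<'E'
from h import *
A=dict(np.load("scene10.npz"));B=dict(np.load("scene14.npz"))
def edges(f,roi,nm):
    h=cv2.cvtColor(f["img"],cv2.COLOR_RGB2HSV);m=cv2.inRange(h,(105,90,20),(125,255,255));x0,y0,x1,y1=roi
    z=np.zeros_like(m);z[y0:y1,x0:x1]=m[y0:y1,x0:x1];ys,xs=np.nonzero(z);i=xs.argmin();j=ys.argmax();print(nm,xs.min(),ys[xs==xs.min()],xs[ys==ys.max()],ys.max())
edges(A,(288,215,325,250),'seated');edges(B,(288,195,325,232),'up')
p=plane(A,(294.8,233.4),74);c=B["R"].T@-B["t"]
e=np.array([.9857,-.1685,0])
for uv in((292.,212.),(292.,213.),(292,214)):
    c,d=ray(B,uv); s=np.linalg.lstsq(np.c_[d,-np.array([0,0,1.])],p-c,rcond=None)[0]; print(uv,'rise',s[1].round(1), 'miss',np.linalg.norm(c+s[0]*d-p-[0,0,s[1]]).round(1))
print([ (proj(A,p+[0,0,dz])).round(1) for dz in(0,95,100,105)])
a,b=dict(np.load("scene0.npz")),dict(np.load("scene14.npz"))
d=np.abs(a["img"].astype(int)-b["img"]).max(2)>50
n,l,s,c=cv2.connectedComponentsWithStats(d.astype(np.uint8));print([t.tolist() for t in s[1:] if t[4]>6])
E
```

```text
seated 295 [234] [304 305 306 307 308] 241
up 293 [212 213 214] [302 303 305] 220
(292.0, 212.0) rise 100.1 miss 0.4
(292.0, 213.0) rise 95.9 miss 0.7
(292, 214) rise 91.6 miss 1.0
[array([294.8, 233.4]), array([292.3, 213.2]), array([292.2, 212. ]), array([292.1, 210.8])]
[[326, 0, 16, 10, 114], [421, 0, 11, 13, 74], [265, 4, 100, 243, 9801], [391, 7, 29, 9, 228], [313, 78, 4, 6, 8], [618, 96, 22, 34, 389], [334, 178, 15, 22, 142]]
```

```bash
python3 - <<'E'
from h import *
A=dict(np.load("scene0.npz"));B=dict(np.load("scene14.npz"))
e=np.array([.9857,-.1685,0])
def cen(f,roi):
    x0,y0,x1,y1=roi;m=(f["img"].max(2)<75);z=np.zeros(m.shape,bool);z[y0:y1,x0:x1]=m[y0:y1,x0:x1];ys,xs=np.nonzero(z);return xs.mean(),ys.mean(),xs.min(),xs.max(),ys.min(),ys.max(),len(xs)
a=cen(A,(330,180,345,202));b=cen(B,(338,174,353,192));print(a,b)
print((plane(B,b[:2],77)-plane(A,a[:2],77))@e,(plane(B,(b[3],b[4]),92)-plane(A,(a[3],a[4]),92))@e)
print((plane(B,(343.7,177.5),92)-plane(A,(337.5,184.5),92))@e)
E
```

```text
(np.float64(336.79761904761904), np.float64(192.14285714285714), np.int64(333), np.int64(341), np.int64(186), np.int64(199), 84) (np.float64(342.67058823529413), np.float64(184.96470588235294), np.int64(338), np.int64(347), np.int64(178), np.int64(191), 85)
-26.611819303052936 -28.92126191839507
-26.706018367099478
```

```bash
python3 - <<'E'
from workcell import arm
s=arm.sense();print(s["tool_pos"],s["force"],s["gripper_width"]);print(arm.job_done())
E
```

```text
[609.55113704  18.40257619 146.30014756] [-0.36866808  0.17981158 -2.64945223] 0.4503538934935606
the job is handed in; nothing more can be done
None
```

The job is handed in. The bolt is drawn out and left out, and the cassette is held about 10 cm above its seat with the catches squeezed in.

- **Bolt:** I pulled the knob until the force rose from about 7 N to 14 N with no more movement. The arm moved 26.3 mm, and the camera shows the knob 26.6 mm from where it began, so it stayed put after release. The bolt can start up to 4 mm out, so this fits the 28 mm stop. The starting value itself was too small to measure in the pictures.
- **First grip failed:** The pads slid off the top of the catches and closed between them, with no lasting force on the cassette. The pictures showed the fingertips about 19 mm higher than the tool description says, for a half-open gripper. I backed out, went about 20 mm lower in small force-checked steps and pinched again. That grip held.
- **Last checks:**
  - By camera the cassette rose 96–100 mm, and by arm travel about 100 mm.
  - The wrist carries a steady 2–3 N, which fits the cassette's weight.
  - The arm is still and the tool vertical.
  - Nothing else in the scene picture had shifted.
- **Less certain:**
  - The gripper stalled with its opening reading 38 mm, not the 44 mm expected at the catch stops. I put this down to the reading not being linear. I judged the catches fully in because the grip stalled there and the cassette came free.
  - I could check level only at the cassette's +x end, because the gripper hides the other end.

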